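# Wedge up the projector's drooping nose

### The job

The projector hangs nose-down in its tilt bracket. Fetch the wooden wedge, start its thin end under the foot at the projector's nose, and slide it straight in flat on the table until the projector has risen level, with its brass pin at the red mark, and sits snugly wedged up against the end of the slot: firm, so that it cannot nod, but not forced, or the bracket bends. Touch the projector and its bracket with nothing but the wedge, and leave the wedge in place and the other things where they are.

Things in the scene. Friction and masses are not known exactly. Their poses are not given: they have to be found in the camera images.
- stand: Silver tilt bracket, fixed to the table, that holds the dark projector (198 x 156 x 120 mm, 0.95 kg). Origin on the table below the foot of the projector's nose; x runs level from nose to rear (the way the wedge goes in), y across, z up. Runners 12 mm high lie beyond y = -76 and 76 mm; between them the way in is clear to x = 175 mm. Projector's front face: x = -8 mm, its top leaning to -15 mm while nose-down.
- projector (a joint): Tilt about the pivot (x = 130 mm, z = 60 mm in the bracket's frame): 0 = nose down as at first, 0.08 rad = level at the mark, where the pin meets the upper end of its slot; the nose foot rises 10.4 mm on the way. Turns freely; gravity brings it back. More than 20 N between wedge and projector at any time strains the bracket.
- nose_foot (a point): Lowest line, at its middle, of the adjustable screw foot under the nose: a round rubber bar 10 mm thick, 42 mm long, lying across. It is screwed out differently each time and stays so: 8.5 to 12.5 mm above the table at first, 19 to 23 mm at the end. 2 to 5 N rest on what lifts it, until the pin meets the end of the slot.
- pin (a point): End of the brass pin, 8 mm thick, that sticks out of the projector's side through the slot in the front post (bracket's +y side; a like one on the -y side). It rises 8.5 mm to the mark.
- mark (a point): The red mark at the upper end of the slot, on the +y side's front post, level with the pin's centre when the projector is up.
- wedge: Loose waxed beech wedge, 166 long, 36 wide, 0.12 kg. Origin at the middle of its underside; x along it towards the thin tip, z up. Tip at x = 83 mm, 4 mm thick; the top slopes up 1 in 4 to 28 mm at x = -13, runs level to x = -43, then a raised heel, 38.5 mm high, to the flat end face at x = -83 mm. When done, the foot bears on the slope 60 to 76 mm from the tip, as the foot is set.
- wedge_heel (a point): Centre of the wedge's heel (40 mm long, 36 mm wide), 19 mm above its underside: to grip it, or to push it on the end face 20 mm behind this point. The push is a steady few newtons, then, once the pin meets the end of the slot, rises by newtons per mm. Let go, the wedge stays and keeps a load of 0.8 to 1.25 times the last push, unless the fingers had dragged the heel up or down as they pushed.
- wedge_tip (a point): Middle of the wedge's thin tip edge, 2 mm above its underside. Axes as the wedge's. Snugly wedged means that 8 to 16 N stay between wedge and projector once it is let go: more than the weight alone gives.
- jar: Bystander: small amber jar with a white cap, 44 mm thick, 55 mm tall; origin at the middle of its base.
- bottle: Bystander: small brown bottle with a black cap, 42 mm thick, 75 mm tall; origin at the middle of its base.
- cup: Bystander: white cup, 72 mm wide, 85 mm tall; origin at the middle of its base.
- screwdriver: Bystander: screwdriver lying on the table.

How it is judged:
By the outcome, as a careful person would: the job done as asked, in the order asked, and still so for the second after the job is handed in, with the robot touching nothing.
It also fails if it takes over 72 s, if anything falls off the work surface, if the arm or the gripper's body presses on something with over 40 N, if the wrist force passes 120 N, or if a joint passes its speed limit or range.

### The arm

A 6-joint arm with a two-finger parallel gripper is mounted at the origin on the work surface. World frame = base frame: x ahead of the robot, y to its left, z up, the work surface at z = 0. Lengths are in m, angles in rad, forces in N, time in s.
With the tool pointing down it reaches from about 0.375 to 0.975 m from the base axis. Payload 3.8 kg.
Tool frame: the origin (TCP) lies at the very end of the fingers, on their centre line; the grasp point (between the pads) lies 19 mm behind it; z points along the fingers, y is the direction in which the jaws open and shut (so a half turn about z gives the same grasp; the last joint's range is limited). The gripper opens to 85 mm and grips with 20 to 120 N. Pads are 22 mm wide; open, the fingers measure 114 mm over their backs; the gripper's body (76 mm by 85 mm) begins 54 mm behind the grasp point. The pads swing forward as they close: fully open they stand 13 mm farther back than shut.
Start: joints at [-0.037, 0.264, 1.604, -0, 1.274, -0.037], TCP at [0.675, -0, 0.197] pointing down, gripper open.
Joint ranges: [-2.63, 2.63], [-0.94, 2.18], [0.31, 2.57], [-1.31, 4.45], [0, 2.66], [-2.55, 2.55]. Speed limits (rad/s): [2.57, 2.57, 3.14, 3.14, 3.14, 3.14].

### API

Orientations are given as a rotation vector (axis times angle).
In Python, from workcell import status, read_camera, camera_info, order gives the robot as it stands.
- The arm moves only by the tool move_arm, never from a script. Its argument "deltas" is a list of rows, each a list of 3 entries, a list of its own where there are three numbers: the turn, a rotation vector about the world's x, y, z as a fraction of full scale, then the shift along the world's x, y, z as a fraction of full scale, then the closure, from -1 (fully open) to 1 (shut), so that 0 is half open. A call has 1 to 20 rows; each row is the pose to reach, as a shift and turn from the pose commanded when the call began; what a row does not reach only later rows make up. Full scale, the value 1, is 0.1 m for a shift and pi/2 rad for a turn. A row lasts 1/8 s, in which the tool goes at most 62.5 mm and 10.7 degrees, less where a joint would pass 70% of its speed; a pose out of reach is approached as far as the arm can. A call with a number of a shift or a turn outside -1 to 1 is refused whole. A call with a gripper value outside its range is refused whole. The fingers move at their own pace and stop on an object; "grip_force" is the grip in N (left out, the last holds). Time passes only in rows, so rows that repeat a pose let the fingers close. It gives the time, the measured TCP pose, the force and the opening at its end, in the units of the state.
- status.read_state(): the state, without advancing time (a new reading comes with each control period).
- read_camera(name): name is "scene" or "side" or "wrist"; returns (picture, depth): 480x640x3 uint8, red, green, blue; 480x640 float32, m along the optical axis (not along the pixel's ray), 0 where there is no reading.
- camera_info(name): a dict with "K" (3x3 intrinsics, pixels), "R" (3x3) and "t" (3): a world point X has camera coordinates R X + t. Camera axes: x right, y down, z forward; pixel columns grow to the right and rows downward; lengths in m; the calibration is good to about 2 mm. A picture is of the moment at which its call begins: read the wrist's pose just before it. camera_info takes no time and is no camera call; for the wrist camera it gives the pose at the moment of the call.
- order.finish_job(): hands the job in, once; it reports no verdict.
The state is a dict: "time": time; "q": joint angles; "joint_vel": joint speeds; "joint_torque": joint torques, N m; "tool_pos": TCP position; "tcp_rot": TCP orientation; "wrist_force": force on the tool from outside, world axes, zero at the start; "torque": the same for the moment, N m; "width": opening from 0.0 (shut) to 1.0 (fully open).
Only numpy, scipy, OpenCV 4.12 (cv2) and the standard library are available. Lean on these libraries where they do the work, as an engineer would, in place of code of your own. Each camera call takes 0.05 s, during which the arm holds its last target. There are 200 camera calls.

## Working session

There is one attempt and no reset: what is moved stays moved. The work goes in short steps, Python scripts to look and compute and a tool call to move; the robot and the scene stay as the last step left them, time stands still between calls to the robot, and variables do not carry over. Pictures are saved under pics/ and viewed, about 8 in all and at most 12, crops included, and the job is handed in when it is done.

Besides the shell and the picture viewer there is one more tool, called after "Emit:" as a command line: name --argument value ..., lists and objects as JSON in quotes. move_arm: Moves the arm, as the interface text tells. Its arguments: {"type":"object","properties":{"deltas":{"type":"array","items":{"type":"array"}},"grip_force":{"type":"number"}},"required":["deltas"]}

```bash
mkdir -p pics; ls
cat > h.py <<'E'
import numpy as np, cv2
from workcell import status, read_camera, camera_info, order
def grab(n,save=None):
    ci=camera_info(n); p,d=read_camera(n)
    if save: cv2.imwrite('pics/'+save,p[:,:,::-1])
    return p,d,ci
def cloud(d,ci):
    K=np.array(ci['K']);R=np.array(ci['R']);t=np.array(ci['t'])
    v,u=np.mgrid[:d.shape[0],:d.shape[1]]
    c=np.stack([(u-K[0,2])/K[0,0]*d,(v-K[1,2])/K[1,1]*d,d],-1)
    X=(c-t)@R; X[d==0]=np.nan
    return X
def ray(u,v,ci):
    K=np.array(ci['K']);R=np.array(ci['R']);t=np.array(ci['t'])
    d=R.T@np.array([(u-K[0,2])/K[0,0],(v-K[1,2])/K[1,1],1]); return -R.T@t,d
def proj(X,ci):
    c=np.array(ci['R'])@np.array(X)+np.array(ci['t']);k=np.array(ci['K'])@c;return k[:2]/k[2]
E
python3 - <<'E'
from h import *
for n in ['scene','side','wrist']:
    p,d,ci=grab(n,n+'0.png'); np.savez(n+'0.npz',p=p,d=d,**{k:np.array(ci[k]) for k in 'KRt'})
    print(n,np.round(-np.array(ci['R']).T@np.array(ci['t']),3),np.round(ci['R'],2).tolist(),ci['K'][0][0])
a=cv2.imread('pics/scene0.png');b=cv2.imread('pics/side0.png')
cv2.imwrite('pics/both0.png',a)
print(status.read_state())
E
```

```text
pics
scene [1.092 0.74  0.739] [[-0.86, 0.51, 0.0], [0.29, 0.49, -0.82], [-0.42, -0.7, -0.57]] 565.6531019540712
side [0.507 0.767 0.939] [[-1.0, -0.08, 0.02], [-0.07, 0.71, -0.71], [0.05, -0.7, -0.71]] 592.7423605313336
wrist [0.675 0.072 0.373] [[1.0, 0.0, -0.0], [0.0, -0.96, 0.28], [-0.0, -0.28, -0.96]] 400.51759155382894
{'time': 0.15, 'q': array([-3.69145772e-02,  2.64602690e-01,  1.60507403e+00,  3.61748550e-05,
        1.27369910e+00, -3.69197812e-02]), 'joint_vel': array([ 4.66959343e-04, -8.52727678e-04, -3.42752420e-03,  5.87386360e-05,
       -4.64600763e-04, -6.14751934e-04]), 'joint_torque': array([-4.44535381e-04, -5.15905774e+01, -3.67958951e+01, -2.06692371e-04,
        8.09489022e-03,  2.50629785e-05]), 'tool_pos': array([6.74365963e-01, 2.49632046e-05, 1.95525447e-01]), 'tcp_rot': array([-2.22050657e+00, -2.22049454e+00,  1.86555254e-03]), 'wrist_force': array([-0.37897877, -0.17667804,  0.51687538]), 'torque': array([-0.04364615, -0.01300959,  0.00751072]), 'width': 0.9996828648609635}
```

View pics/scene0.png

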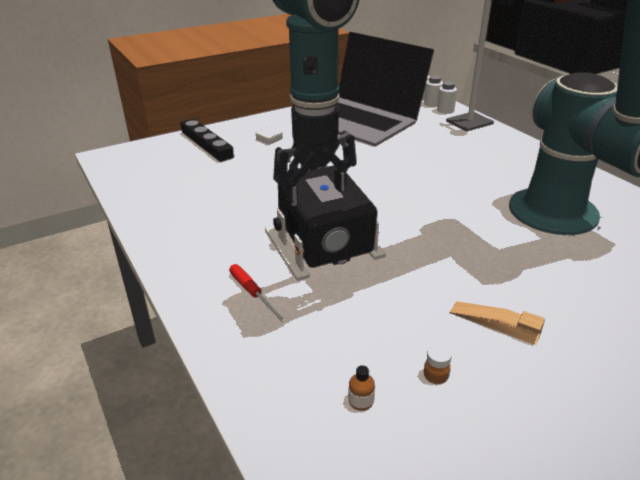

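View pics/side0.png

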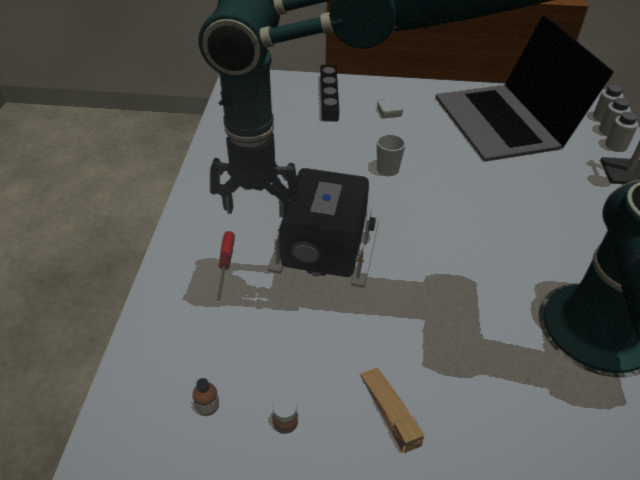

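Both views show the projector with its lens towards the cameras (scene about (335,240)), so the wedge must go in roughly along -y. The wedge is at scene (500,320) / side (392,410), and its heel points towards +y / the base. The jar and bottle stand clear of it. Next I measure.

```bash
cat > m.py <<'E'
from h import *
for n in ['scene','side']:
    z=np.load(n+'0.npz');p=z['p'].astype(int);d=z['d'];ci={k:z[k] for k in 'KRt'};X=cloud(d,ci)
    hsv=cv2.cvtColor(z['p'],cv2.COLOR_RGB2HSV)
    print(n)
    # table bias
    m=(np.abs(X[...,2])<.012)&(X[...,0]>.3)&(X[...,0]<.9)&(np.abs(X[...,1])<.4); print('table z',np.median(X[m][:,2]))
    m=(hsv[...,0]>8)&(hsv[...,0]<25)&(hsv[...,1]>90)&(hsv[...,2]>60)&(X[...,0]>.2)&(X[...,1]>0.05)&(X[...,0]<1)
    nl,l,s,c=cv2.connectedComponentsWithStats(m.astype(np.uint8))
    for i in range(1,nl):
        if s[i,4]>60:
            P=X[l==i]; print('orange',s[i],np.round(P.mean(0),3),np.round(np.nanmax(P,0),3))
            if s[i,4]>800:
                r=cv2.minAreaRect(P[:,:2].astype(np.float32)*1000); print(r,cv2.boxPoints(r).tolist())
                T=P[P[:,2]>.032]; r=cv2.minAreaRect(T[:,:2].astype(np.float32)*1000); print('heel',T.mean(0),r)
    # projector
    m=(X[...,2]>.02)&(X[...,2]<.2)&(X[...,1]<.2)&(X[...,1]>-.35)&(X[...,0]>.4)&(X[...,0]<.85)&(p.max(-1)<70)
    nl,l,s,c=cv2.connectedComponentsWithStats(m.astype(np.uint8)); i=1+np.argmax(s[1:,4]);P=X[l==i]
    print('proj',s[i],np.round(np.percentile(P,[1,50,99],0),3).tolist())
    m=(X[...,2]>.105)&(X[...,2]<.16)&(X[...,1]<.2)&(X[...,1]>-.35)&(X[...,0]>.4)&(X[...,0]<.85)
    T=X[m]; 
    r=cv2.minAreaRect(T[:,:2].astype(np.float32)*1000);print('top',r,T[:,2].mean())
E
python3 m.py
python3 - <<'E'
import cv2
a=cv2.imread('pics/scene0.png')[170:290,240:400];b=cv2.imread('pics/side0.png')[150:300,250:400]
a=cv2.resize(a,(800,600),interpolation=cv2.INTER_CUBIC);cv2.imwrite('pics/c1.png',a)
E
```

```text
scene
table z 0.00018805129889088292
orange [ 451  302   93   42 1877] [0.417 0.238 0.021] [0.469 0.304 0.042]
((416.6064758300781, 222.18978881835938), (41.44111633300781, 165.74697875976562), 27.69261360168457) [[359.74578857421875, 285.94097900390625], [436.77301025390625, 139.17974853515625], [473.4671630859375, 158.4385986328125], [396.43994140625, 305.1998291015625]]
heel [0.39056858 0.27991914 0.03818691] ((387.76788330078125, 278.20794677734375), (38.99034118652344, 39.17786407470703), 28.461139678955078)
orange [424 362  26  22 372] [0.607 0.277 0.022] [0.618 0.29  0.039]
orange [350 375  24  22 384] [0.742 0.255 0.05 ] [0.757 0.269 0.067]
proj [ 278  166   99  101 5569] [[0.499, -0.237, 0.029], [0.592, -0.078, 0.124], [0.65, -0.053, 0.152]]
top ((566.4865112304688, -151.5821075439453), (197.50967407226562, 158.15504455566406), 85.25843811035156) 0.13687764699500263
side
table z -0.0006579836759464245
orange [ 361  368   62   85 1843] [0.413 0.234 0.023] [0.469 0.304 0.043]
((417.5856628417969, 222.24044799804688), (36.8437385559082, 166.44699096679688), 27.31739616394043) [[363.0253601074219, 287.728515625], [439.4111022949219, 139.8440704345703], [472.1459655761719, 156.75238037109375], [395.7602233886719, 304.6368408203125]]
heel [0.38880561 0.27862721 0.03753636] ((394.35076904296875, 265.9311828613281), (35.637420654296875, 66.72383117675781), 26.22405242919922)
orange [194 384  22  20 254] [0.733 0.255 0.05 ] [0.753 0.268 0.059]
orange [274 416  23  12  93] [0.592 0.281 0.027] [0.613 0.287 0.033]
proj [ 276  168   93  109 7109] [[0.481, -0.244, 0.025], [0.562, -0.087, 0.137], [0.656, -0.053, 0.153]]
top ((563.8490600585938, -154.17787170410156), (203.51226806640625, 156.71865844726562), 82.34317016601562) 0.13996822887452612
```

View pics/c1.png

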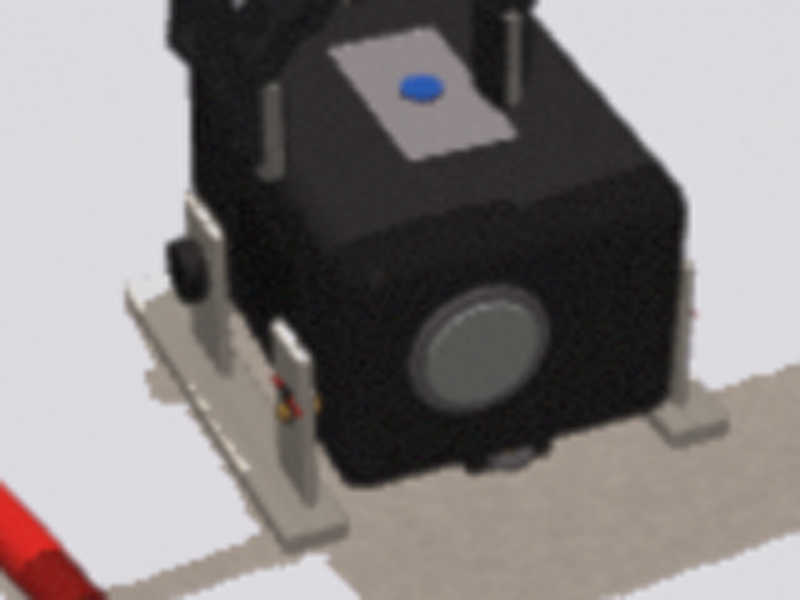

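Crop: the pin is at about crop (285,408), just below the red mark at (278,382). The foot is at crop (508,458), which is scene pixel (342,262). The wedge fits agree between cameras: centre (0.417,0.222), direction -62.7°, heel (0.388,0.278). Moving there now, which also clears the view of the projector.

Emit:
move_arm --deltas '[[[0, 0, 0.1], [-0.48, 0.46, 0], -1], [[0, 0, 0.2], [-0.96, 0.93, 0], -1], [[0, 0, 0.303], [-0.96, 0.93, 0], -1], [[0, 0, 0.303], [-0.96, 0.93, 0], -1]]'

```text
time: 0.65
tool_pos: [0.5782, 0.0937, 0.1965]
tcp_rot: [-1.635, -2.682, 0.0]
wrist_force: [0.6, 0.1, -0.0]
width: 1.001
```

Emit:
move_arm --deltas '[[[0, 0, 0], [-0.48, 0.46, 0], -1], [[0, 0, 0], [-0.96, 0.93, 0], -1], [[0, 0, 0], [-0.96, 0.93, 0], -1]]'

```text
time: 1.02
tool_pos: [0.4814, 0.1874, 0.1964]
tcp_rot: [-1.636, -2.681, 0.0]
wrist_force: [0.9, 0.1, 1.0]
width: 1.001
```

Emit:
move_arm --deltas '[[[0, 0, 0], [-0.48, 0.46, -0.3], -1], [[0, 0, 0], [-0.95, 0.92, -0.6], -1], [[0, 0, 0], [-0.95, 0.92, -0.6], -1], [[0, 0, 0], [-0.95, 0.92, -0.6], -1], [[0, 0, 0], [-0.95, 0.92, -0.6], -1]]'

```text
time: 1.65
tool_pos: [0.3901, 0.2777, 0.1376]
tcp_rot: [1.636, 2.68, 0.002]
wrist_force: [0.5, 0.5, 0.3]
width: 1.001
```

```bash
cat > stand.py <<'E'
from h import *
from scipy.optimize import least_squares
for n in ['scene','side']:
    p,d,ci=grab(n,n+'1.png');np.savez(n+'1.npz',p=p,d=d,**{k:np.array(ci[k]) for k in 'KRt'})
    X=cloud(d,ci);hs=cv2.cvtColor(p,cv2.COLOR_RGB2HSV)
    B=(X[...,0]>.42)&(X[...,0]<.74)&(X[...,1]>-.32)&(X[...,1]<0.02)
    T=X[B&(X[...,2]>.125)&(X[...,2]<.2)]
    print(n,'top rect',cv2.minAreaRect(T[:,:2].astype(np.float32)*1000))
    A=np.c_[T[:,:2],np.ones(len(T))];c=np.linalg.lstsq(A,T[:,2],rcond=None)[0];print('top plane slope',c, 'downhill yaw deg',np.degrees(np.arctan2(-c[1],-c[0])))
    # front face plane y=a x+b z+c
    F=X[B&(X[...,2]>.035)&(X[...,2]<.12)&(X[...,1]>-.09)&(X[...,1]<-.02)&(p.max(-1)<75)]
    def f(q): return F[:,1]-(q[0]*(F[:,0]-.57)+q[1]*F[:,2]+q[2])
    r=least_squares(f,[0,0,-.06],loss='cauchy',f_scale=.001);q=r.x
    g=F[np.abs(f(q))<.003]
    print('front: yaw deg',np.degrees(np.arctan(q[0])),'lean',q[1],'y@x=.57,z=0',q[2],len(g),'x range',np.percentile(g[:,0],[.5,99.5]))
    # runners
    Rn=X[B&(X[...,2]>.008)&(X[...,2]<.016)&(p.min(-1)>90)]
    for s in (Rn[:,0]<.57,Rn[:,0]>.57):
        if s.sum()>20: print('runner',cv2.minAreaRect(Rn[s][:,:2].astype(np.float32)*1000),s.sum())
    m=((hs[...,0]<6)|(hs[...,0]>174))&(hs[...,1]>130)&B&(X[...,2]>.02)&(X[...,2]<.1)
    v,u=np.nonzero(m);print('red',len(u),np.mean(u),np.mean(v),np.nanmedian(X[m],0) if len(u) else '')
W,dd,cw=grab('wrist','wrist1.png')
from workcell import status
s=status.read_state();print(s['time'],s['tool_pos'],s['tcp_rot'])
X=cloud(dd,cw);H=X[(X[...,2]>.033)&(X[...,2]<.045)];print('heel',len(H),H.mean(0),cv2.minAreaRect(H[:,:2].astype(np.float32)*1000))
H=X[(X[...,2]>.003)&(X[...,2]<.045)&(cv2.cvtColor(W,cv2.COLOR_RGB2HSV)[...,1]>90)];print('wedge',cv2.minAreaRect(H[:,:2].astype(np.float32)*1000))
E
python3 stand.py
```

```text
scene top rect ((565.1726684570312, -153.99615478515625), (198.6627960205078, 155.9390869140625), 84.15351867675781)
top plane slope [-0.03686542 -0.09061058  0.1514028 ] downhill yaw deg 67.86077702610899
front: yaw deg -7.149516278734403 lean 0.07735648212847841 y@x=.57,z=0 -0.06878076798231736 1467 x range [0.50255733 0.64776301]
runner ((481.8310852050781, -71.69149017333984), (34.605709075927734, 29.029380798339844), 78.56306457519531) 97
runner ((616.8180541992188, -178.17147827148438), (212.9654541015625, 102.08211517333984), 83.8438720703125) 612
red 4 297.5 249.75 [ 0.66203019 -0.10015294  0.06183213]
side top rect ((564.6213989257812, -154.978515625), (197.2780303955078, 156.5447235107422), 83.07499694824219)
top plane slope [-0.00259269 -0.09335761  0.13100021] downhill yaw deg 88.40921336851389
front: yaw deg -6.3526703917366625 lean 0.08464818902160264 y@x=.57,z=0 -0.0693323127345484 1495 x range [0.50263995 0.64707598]
runner ((472.9967956542969, -158.05313110351562), (206.69326782226562, 30.054119110107422), 83.2696533203125) 475
runner ((671.8583984375, -106.20303344726562), (19.092838287353516, 55.8641357421875), 9.92248821258545) 34
red 1 361.0 260.0 [ 0.48208041 -0.07558777  0.06231195]
1.8 [0.38976139 0.27762159 0.13753286] [1.63738814e+00 2.67985234e+00 2.30916675e-03]
heel 3132 [0.41067561 0.27714103 0.03894321] ((479.56207275390625, 276.4256591796875), (50.09149932861328, 235.0684814453125), 89.5871353149414)
wedge ((542.3678588867188, 276.6097412109375), (322.5247497558594, 167.68408203125), 23.503089904785156)
```

View pics/wrist1.png

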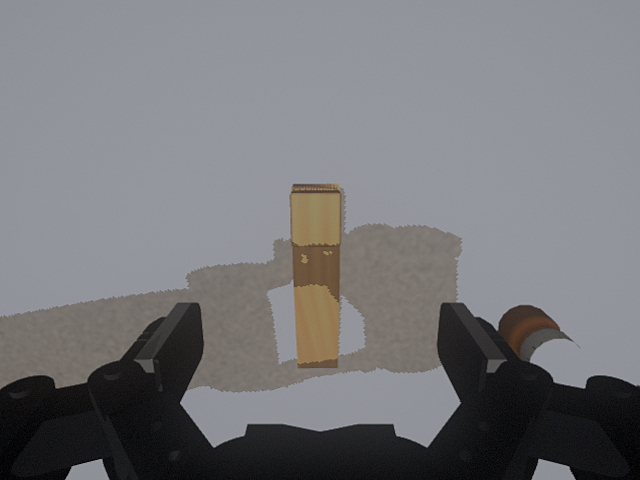

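The wrist view shows the wedge aligned with the tool, with the heel at (316,216). The stand yaw estimates agree: its x axis runs at about -96.5°, with the foot near (0.574,-0.075). Next I localise the heel and foot.

Run:
```python
from h import *
s=status.read_state();p,d,ci=grab('wrist');X=cloud(d,ci)
m=(X[...,2]>.003)&(X[...,2]<.06);m[:, :270]=0;m[:,365:]=0;m[:160]=0;m[385:]=0
m&=cv2.cvtColor(p,cv2.COLOR_RGB2HSV)[...,1]>90
H=X[m];r=cv2.minAreaRect(H[:,:2].astype(np.float32)*1000);print(r)
T=H[H[:,2]>.034];print('heel',T.mean(0),cv2.minAreaRect(T[:,:2].astype(np.float32)*1000))
print('tcp',s['tool_pos'],proj(s['tool_pos'],ci))
for n in ['scene','side']:
    z=np.load(n+'1.npz');c={k:z[k] for k in 'KRt'};print(n,proj([.574,-.0751,.0105],c),proj([.574,-.0751,.0205],c))
a=cv2.imread('pics/scene1.png')[215:285,270:390];b=cv2.imread('pics/side1.png')[235:295,265:385]
cv2.imwrite('pics/c2.png',np.vstack([cv2.resize(a,(600,350)),cv2.resize(b,(600,300))])[:600])
```

```text
((415.6031799316406, 221.37939453125), (35.3218879699707, 166.17523193359375), 27.592750549316406)
heel [0.38674761 0.27721367 0.03903962] ((386.6512145996094, 276.8796691894531), (34.94888687133789, 40.01144790649414), 28.050533294677734)
tcp [0.38976139 0.27762159 0.13753286] [320.23297311 273.38060391]
scene [340.56620223 263.34135103] [340.62617034 259.58680007]
side [315.99892195 273.88080337] [316.05025234 270.67878048]
```

View pics/c2.png

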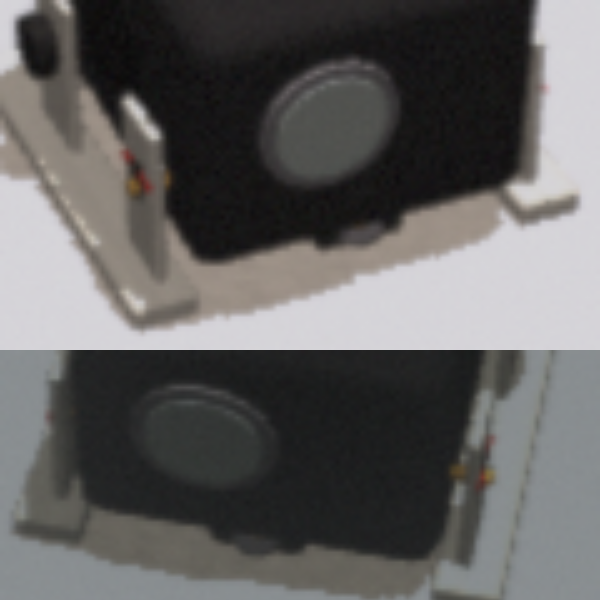

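Foot centre: scene (341.8,262) and side (317,274), about 1 px from the prediction. Descending on the heel.

Emit:
move_arm --deltas '[[[0, 0, 0], [-0.027, -0.006, -0.3], -1], [[0, 0, 0], [-0.027, -0.006, -0.6], -1], [[0, 0, 0], [-0.027, -0.006, -0.9], -1], [[0, 0, 0], [-0.027, -0.006, -0.95], -1], [[0, 0, 0], [-0.027, -0.006, -0.95], -1]]'

```text
time: 2.48
tool_pos: [0.3859, 0.2774, 0.0421]
tcp_rot: [1.636, 2.682, 0.0]
wrist_force: [0.0, 0.2, -0.4]
width: 1.004
```

Emit:
move_arm --deltas '[[[0, 0, 0], [0, 0, -0.15], -1], [[0, 0, 0], [0, 0, -0.3], -1], [[0, 0, 0], [0, 0, -0.32], -1], [[0, 0, 0], [0, 0, -0.32], -1]]'

```text
time: 2.98
tool_pos: [0.385, 0.2772, 0.0092]
tcp_rot: [-1.635, -2.682, 0.001]
wrist_force: [0.1, 0.0, 0.3]
width: 0.999
```

Emit:
move_arm --deltas '[[[0, 0, 0], [0, 0, 0], 0], [[0, 0, 0], [0, 0, 0], 1], [[0, 0, 0], [0, 0, 0], 1], [[0, 0, 0], [0, 0, 0], 1], [[0, 0, 0], [0, 0, 0], 1], [[0, 0, 0], [0, 0, 0], 1], [[0, 0, 0], [0, 0, 0], 1], [[0, 0, 0], [0, 0, 0], 1]]' --grip_force 40

```text
time: 3.98
tool_pos: [0.3853, 0.2774, 0.0096]
tcp_rot: [-1.635, -2.682, 0.0]
wrist_force: [0.4, 0.5, 0.4]
width: 0.001
```

Run:
```python
from h import *
p,d,ci=grab('wrist','w2.png');p,d,ci=grab('side','s2.png')
a=cv2.imread('pics/w2.png');b=cv2.imread('pics/side1.png');b=cv2.imread('pics/s2.png')[300:480,300:520]
cv2.imwrite('pics/c3.png',np.vstack([cv2.resize(a,(400,300)),cv2.resize(b,(400,300))]))
```

```text
(no output)
```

View pics/c3.png

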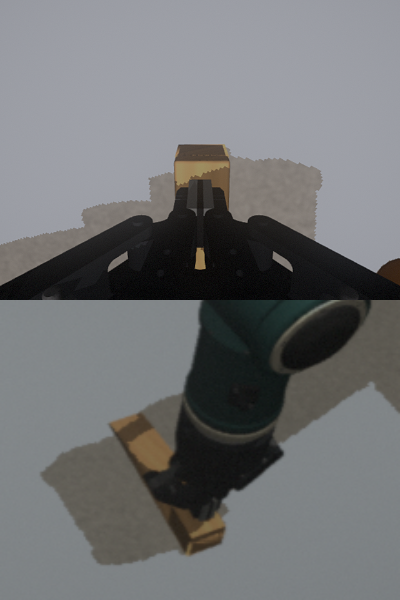

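Run:
```python
from h import *
s=status.read_state();print(s['tool_pos'],s['tcp_rot'],s['width'],s['wrist_force'],s['q'])
p,d,ci=grab('wrist');X=cloud(d,ci)
for u,v in [(320,290),(314,300),(325,300),(320,340),(290,260),(350,260),(300,280),(345,300),(285,300),(355,300),(320,410),(320,430)]: print(u,v,p[v,u],np.round(X[v,u],4))
print(proj(s['tool_pos'],ci))
p,d,c=grab('side');X=cloud(d,c);m=(cv2.cvtColor(p,cv2.COLOR_RGB2HSV)[...,1]>90)&(X[...,1]>.1)&(X[...,0]<.5)&(X[...,0]>.33)&(X[...,2]<.08)
H=X[m];print(len(H),cv2.minAreaRect(H[:,:2].astype(np.float32)*1000),np.nanmax(H,0))
cv2.imwrite('pics/c4.png',cv2.resize(cv2.imread('pics/w2.png')[210:480,160:480],(800,600)))
```

```text
[0.38528749 0.27742516 0.00958609] [-1.63513410e+00 -2.68248874e+00 -2.55956429e-05] 0.002275313115856888 [-0.07883604 -0.14711282 -0.25904962] [5.71555866e-01 8.87175725e-02 2.19130957e+00 4.61819418e-05
 8.61564409e-01 9.55659798e-02]
320 290 [45 40 32] [0.3803 0.2868 0.052 ]
314 300 [60 57 53] [0.3784 0.2861 0.0608]
325 300 [56 51 48] [0.3819 0.2877 0.0605]
320 340 [36 30 29] [0.3817 0.2842 0.0814]
290 260 [159 132  92] [0.3666 0.2875 0.039 ]
350 260 [155 122  85] [0.3876 0.2985 0.0392]
300 280 [156 131  90] [0.3739 0.2818 0.0391]
345 300 [44 37 31] [0.3904 0.2875 0.0522]
285 300 [114  90  63] [0.3724 0.2711 0.0391]
355 300 [115  87  59] [0.3975 0.2844 0.0396]
320 410 [151 124  80] [0.4152 0.2193 0.0248]
320 430 [167 133  84] [0.4222 0.2058 0.0211]
[320.25004011 273.36656847]
1228 ((418.2628173828125, 222.25222778320312), (37.887779235839844, 167.11041259765625), 26.776525497436523) [0.46937206 0.30334524 0.05476745]
```

View pics/c4.png

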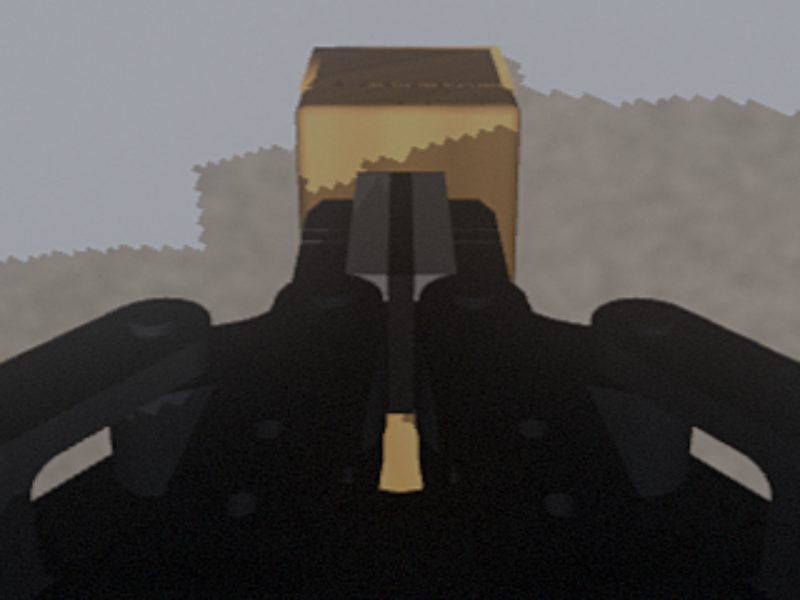

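The fingers read as shut, yet the wedge has not moved. I check where the fingertips really are, using the first scene picture (tips at (294,205.6) and (342.6,191)).

Run:
```python
from h import *
z=np.load('scene0.npz');c={k:z[k] for k in 'KRt'}
for dx in(-.0425,.0425):
  for dz in (0,.013,.03,.045): print(dx,dz,proj([.6744+dx,0,.1955+dz],c))
# fingers in current side/scene views
s=status.read_state();R=cv2.Rodrigues(s['tcp_rot'])[0]
for n in ['scene','side']:
    p,d,c=grab(n,n+'3.png');X=cloud(d,c);L=(X-s['tool_pos'])@R
    m=(np.abs(L[...,0])<.02)&(np.abs(L[...,1])<.03)&(p.max(-1)<90)&(L[...,2]>-.08)
    print(n,m.sum(),'max tool z',np.sort(L[m][:,2])[-8:].round(4), [proj(s['tool_pos']-R[:,2]*k,c).round(1).tolist() for k in (0,.03)])
a=cv2.imread('pics/scene3.png');u,v=[int(k) for k in proj(s['tool_pos'],grab('scene')[2])]
cv2.imwrite('pics/c5.png',cv2.resize(a[v-60:v+30,u-60:u+60],(800,600),interpolation=cv2.INTER_CUBIC))
```

```text
-0.0425 0 [336.64279362 213.1565615 ]
-0.0425 0.013 [336.70624696 207.0236433 ]
-0.0425 0.03 [336.79063616 198.86722534]
-0.0425 0.045 [336.8664601  191.53865886]
0.0425 0 [295.27288685 226.34371044]
0.0425 0.013 [295.02553023 220.08646222]
0.0425 0.03 [294.69635743 211.7595539 ]
0.0425 0.045 [294.40039667 204.27279303]
scene 172 max tool z [-0.0186 -0.0185 -0.0183 -0.0174 -0.0101 -0.0096 -0.0091 -0.0087] [[528.7, 331.1], [532.1, 319.0]]
side 585 max tool z [0.0108 0.0112 0.0112 0.0116 0.0122 0.0124 0.0138 0.0146] [[408.5, 436.8], [410.7, 428.1]]
```

View pics/c5.png

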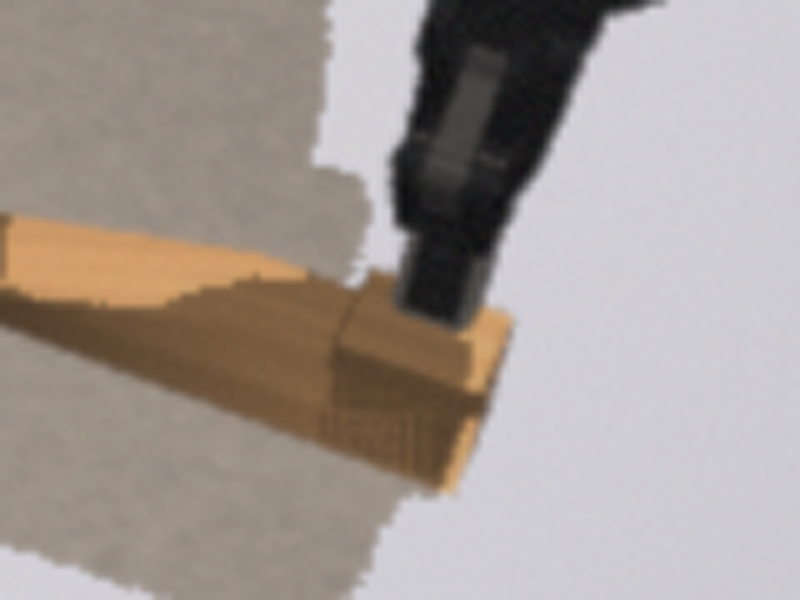

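The pictures disagree with the reported TCP: the fingertips stand on top of the heel, at about 0.039, while the reported z is 0.0096. In the start picture too, the tips sit about 30 mm farther back than stated. So the real fingertips are roughly 30 mm short of the reported TCP. I will allow for that, open, and descend while watching the force.

Emit:
move_arm --deltas '[[[0, 0, 0], [0, 0, 0.03], -1], [[0, 0, 0], [0, 0, 0.03], -1], [[0, 0, 0], [0, 0, 0.03], -1], [[0, 0, 0], [0, 0, 0.03], -1], [[0, 0, 0], [0, 0, 0.03], -1], [[0, 0, 0], [0, 0, 0.03], -1], [[0, 0, 0], [0, 0, -0.1], -1], [[0, 0, 0], [0, 0, -0.18], -1], [[0, 0, 0], [0, 0, -0.18], -1]]'

```text
time: 5.45
tool_pos: [0.3841, 0.2766, -0.0099]
tcp_rot: [-1.634, -2.681, 0.004]
wrist_force: [0.1, 0.7, -0.5]
width: 1.004
```

Emit:
move_arm --deltas '[[[0, 0, 0], [0, 0, -0.06], -1], [[0, 0, 0], [0, 0, -0.11], -1], [[0, 0, 0], [0, 0, -0.11], -1]]'

```text
time: 5.82
tool_pos: [0.3849, 0.2771, -0.0199]
tcp_rot: [-1.635, -2.682, 0.001]
wrist_force: [0.5, 0.9, 0.6]
width: 1.0
```

Emit:
move_arm --deltas '[[[0, 0, 0], [0, 0, 0], 0], [[0, 0, 0], [0, 0, 0], 1], [[0, 0, 0], [0, 0, 0], 1], [[0, 0, 0], [0, 0, 0], 1], [[0, 0, 0], [0, 0, 0], 1], [[0, 0, 0], [0, 0, 0], 1], [[0, 0, 0], [0, 0, 0], 1]]' --grip_force 40

```text
time: 6.7
tool_pos: [0.3858, 0.2777, -0.019]
tcp_rot: [1.635, 2.682, 0.001]
wrist_force: [-0.6, 0.0, 5.5]
width: 0.41
```

Gripped: width 0.41 × 85 = 35 mm. Lift, turn to -96.5° and carry to just ahead of the foot.

Emit:
move_arm --deltas '[[[0, 0, 0], [0, 0, 0.15], 1], [[0, 0, 0], [0, 0, 0.3], 1], [[0, 0, -0.08], [0.25, -0.22, 0.3], 1], [[0, 0, -0.16], [0.5, -0.45, 0.3], 1], [[0, 0, -0.25], [0.75, -0.67, 0.3], 1], [[0, 0, -0.32], [1, -0.89, 0.3], 1], [[0, 0, -0.375], [1, -0.89, 0.3], 1], [[0, 0, -0.375], [1, -0.89, 0.3], 1], [[0, 0, -0.375], [1, -0.89, 0.3], 1]]'

```text
time: 7.82
tool_pos: [0.485, 0.1885, 0.0109]
tcp_rot: [-2.342, -2.094, -0.0]
wrist_force: [0.3, -0.7, -1.4]
width: 0.414
```

Emit:
move_arm --deltas '[[[0, 0, 0], [0.25, -0.22, 0], 1], [[0, 0, 0], [0.5, -0.45, 0], 1], [[0, 0, 0], [0.75, -0.67, 0], 1], [[0, 0, 0], [1, -0.89, 0], 1], [[0, 0, 0], [1.0, -0.89, 0], 1], [[0, 0, 0], [1.0, -0.89, 0], 1]]'

```text
time: 8.57
tool_pos: [0.5843, 0.0999, 0.0103]
tcp_rot: [-2.342, -2.093, 0.001]
wrist_force: [0.1, -0.1, -1.5]
width: 0.411
```

```bash
cat > wl.py <<'E'
from h import *
import sys
def wedge(save=None):
  for n in ['scene','side']:
    p,d,c=grab(n,save and n+save+'.png');X=cloud(d,c)
    m=(cv2.cvtColor(p,cv2.COLOR_RGB2HSV)[...,1]>90)&(p[...,0]>p[...,2]+25)&(p[...,1]>p[...,0]*.6)&(X[...,0]<.66)&(X[...,0]>.5)&(X[...,2]<.12)&(X[...,2]>.004)&(X[...,1]>-.12)&(X[...,1]<.22)
    H=X[m]; (cx,cy),(w,h),a=cv2.minAreaRect(H[:,:2].astype(np.float32)*1000)
    g=np.radians(a if w>h else a+90);L=max(w,h)
    u=np.array([np.cos(g),np.sin(g)]); u=-u if u[1]>0 else u
    C=np.array([cx,cy]);print(n,len(H),'C',C.round(1),'L,W',round(L,1),round(min(w,h),1),'dir',round(np.degrees(np.arctan2(u[1],u[0])),2),'tip',(C+u*L/2).round(1),'z',np.percentile(H[:,2],[1,99]).round(4))
wedge(sys.argv[1] if len(sys.argv)>1 else None)
s=status.read_state();print(s['time'],s['tool_pos'],s['wrist_force'],s['width'])
E
python3 wl.py 4
```

```text
scene 764 C [602.6   3.2] L,W 244.6 88.5 dir -83.9 tip [ 615.6 -118.4] z [0.0303 0.0982]
side 416 C [578.9  39. ] L,W 167.4 34.9 dir -95.54 tip [570.8 -44.3] z [0.032  0.0706]
8.675 [0.58403819 0.10016956 0.01028998] [-0.20512056  0.81007568 -1.15020334] 0.4100858307201924
```

Emit:
move_arm --deltas '[[[0, 0, -0.011], [0.088, -0.01, 0], 1], [[0, 0, -0.011], [0.088, -0.01, -0.15], 1], [[0, 0, -0.011], [0.088, -0.01, -0.25], 1], [[0, 0, -0.011], [0.088, -0.01, -0.28], 1], [[0, 0, -0.011], [0.088, -0.01, -0.28], 1], [[0, 0, -0.011], [0.088, -0.01, -0.28], 1]]'

```text
time: 9.43
tool_pos: [0.5942, 0.0984, -0.0175]
tcp_rot: [2.361, 2.072, 0.0]
wrist_force: [0.4, 0.1, -1.0]
width: 0.41
```

```bash
sed -i "s/(X\[...,2\]<.12)/(X[...,2]<.043)/" wl.py
cat >> wl.py <<'E'
f=np.array([573,-75]);g=np.radians(-96.5);u=np.array([np.cos(g),np.sin(g)]);v=np.array([-u[1],u[0]])
t=s['tool_pos'][:2]*1000-f;print('tool stand x,y',t@u,t@v, 'axis u',u)
E
python3 wl.py 5
python3 - <<'E'
import cv2
import numpy as np
a=cv2.imread('pics/scene5.png')[215:315,270:430];b=cv2.imread('pics/side5.png')[220:370,240:420]
cv2.imwrite('pics/c6.png',np.hstack([cv2.resize(a,(400,250)),cv2.resize(b,(400,333))[:250]])) if 0 else cv2.imwrite('pics/c6.png',np.vstack([cv2.resize(a,(480,300)),cv2.resize(b,(480,300))]))
E
```

```text
scene 650 C [594.6  37.1] L,W 169.3 49.6 dir -95.63 tip [586.3 -47.1] z [0.0046 0.0422]
side 408 C [588.1  37.2] L,W 166.3 35.3 dir -96.73 tip [578.3 -45.4] z [0.0054 0.0425]
9.525 [ 0.59428816  0.09840805 -0.01729825] [ 0.35413902  0.78465401 -1.31968405] 0.4105058485102131
tool stand x,y -174.70325070890442 1.5209688292810029 axis u [-0.11320321 -0.99357186]
```

View pics/c6.png

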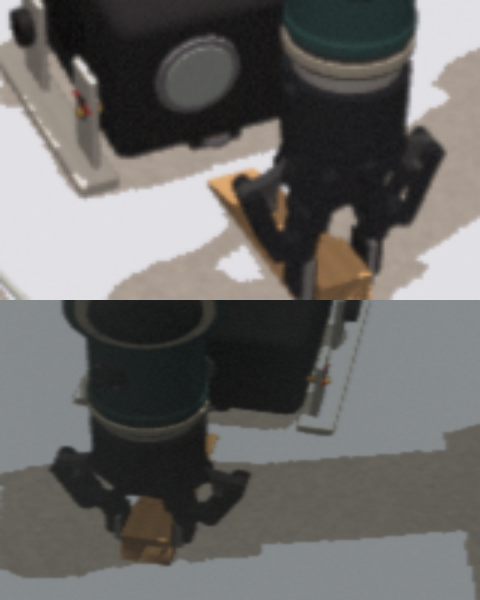

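The tip points at the foot (scene crop (212,180) against foot (215,140)). It is about 30 mm short, laterally within 2 mm, and still hangs about 1.5 mm above the table. Fine setting down:

Emit:
move_arm --deltas '[[[0, 0, 0], [-0.017, 0.002, -0.01], 1], [[0, 0, 0], [-0.017, 0.002, -0.015], 1], [[0, 0, 0], [-0.017, 0.002, -0.015], 1]]'

```text
time: 9.9
tool_pos: [0.5924, 0.0986, -0.0189]
tcp_rot: [2.361, 2.072, 0.0]
wrist_force: [0.3, -0.2, -1.3]
width: 0.411
```

Emit:
move_arm --deltas '[[[0, 0, 0], [0, 0, -0.008], 1], [[0, 0, 0], [0, 0, -0.008], 1]]'

```text
time: 10.15
tool_pos: [0.5924, 0.0986, -0.0189]
tcp_rot: [-2.361, -2.072, 0.0]
wrist_force: [-3.3, 0.4, 5.1]
width: 0.41
```

Emit:
move_arm --deltas '[[[0, 0, 0], [0, 0, -0.006], 1], [[0, 0, 0], [0, 0, -0.006], 1]]'

```text
time: 10.4
tool_pos: [0.5924, 0.0986, -0.0189]
tcp_rot: [-2.361, -2.072, 0.0]
wrist_force: [-4.6, -0.7, 9.3]
width: 0.412
```

Emit:
move_arm --deltas '[[[0, 0, 0], [0, 0, 0.013], 1], [[0, 0, 0], [-0.011, -0.1, 0.013], 1], [[0, 0, 0], [-0.023, -0.2, 0.013], 1], [[0, 0, 0], [-0.034, -0.3, 0.013], 1], [[0, 0, 0], [-0.045, -0.4, 0.013], 1], [[0, 0, 0], [-0.057, -0.5, 0.013], 1], [[0, 0, 0], [-0.057, -0.5, 0.013], 1]]'

```text
time: 11.28
tool_pos: [0.5866, 0.0472, -0.0189]
tcp_rot: [2.362, 2.071, -0.001]
wrist_force: [0.6, -1.2, 1.6]
width: 0.414
```

```bash
python3 wl.py 6
```

```text
scene 565 C [580.9 -10.4] L,W 161.4 39.4 dir -95.6 tip [573.1 -90.7] z [0.0045 0.0415]
side 287 C [587.2  37.5] L,W 61.8 33.8 dir -95.75 tip [584.1   6.8] z [0.0256 0.0417]
11.375 [ 0.58672394  0.0479044  -0.01891871] [-0.14285406 -1.01969581  2.25415539] 0.40880708648624
tool stand x,y -123.6679470903494 -0.2774520332580064 axis u [-0.11320321 -0.99357186]
```

Emit:
move_arm --deltas '[[[0, 0, 0], [-0.006, -0.05, 0], 1], [[0, 0, 0], [-0.011, -0.1, 0], 1], [[0, 0, 0], [-0.017, -0.15, 0], 1], [[0, 0, 0], [-0.023, -0.2, 0], 1], [[0, 0, 0], [-0.023, -0.2, 0], 1], [[0, 0, 0], [-0.023, -0.2, 0], 1]]'

```text
time: 12.12
tool_pos: [0.5847, 0.0301, -0.0189]
tcp_rot: [-2.361, -2.071, -0.003]
wrist_force: [1.4, 6.2, 1.4]
width: 0.414
```

```bash
cat > lv.py <<'E'
from h import *
import sys
F=np.array([.573,-.075]);g=np.radians(-96.5);u=np.array([np.cos(g),np.sin(g)]);v=np.array([-u[1],u[0]])
for n in ['scene','side']:
    p,d,c=grab(n,n+sys.argv[1]+'.png');X=cloud(d,c);sx=(X[...,:2]-F)@u;sy=(X[...,:2]-F)@v
    m=(sx>0)&(sx<.17)&(np.abs(sy)<.065)&(X[...,2]>.115)&(X[...,2]<.165)
    A=np.c_[sx[m],sy[m],np.ones(m.sum())];q=A.copy();z=X[m][:,2]
    for _ in range(4):
        k=np.linalg.lstsq(A,z,rcond=None)[0];r=np.abs(z-A@k)<.004;A=A[r];z=z[r]
    m=(sx>-.03)&(sx<.005)&(np.abs(sy)<.06)&(X[...,2]>.045)&(X[...,2]<.125);B=np.c_[X[m][:,2],sy[m],np.ones(m.sum())];y=sx[m]
    for _ in range(4):
        if len(y)<50: break
        b=np.linalg.lstsq(B,y,rcond=None)[0];r=np.abs(y-B@b)<.004;B=B[r];y=y[r]
    print(n,'top slope along',k[0].round(4),len(z),'front lean',b[0].round(4) if len(y)>50 else '',len(y))
s=status.read_state();t=s['tool_pos'][:2]-F;f=s['wrist_force']
print(s['time'],'tool st',t@u,t@v,s['tool_pos'][2],'force u,v,z',f[:2]@u,f[:2]@v,f[2],s['width'])
E
python3 lv.py 7
```

```text
scene top slope along 0.0566 2291 front lean -0.0714 787
side top slope along 0.0576 1568 front lean -0.0585 506
12.225 tool st -0.10571713706816978 -0.0002639461975541355 -0.018931293368549068 force u,v,z -6.294719721658107 0.36880766387008557 2.205494507764332 0.41467716608621336
```

The projector is rising: slope 0.057 of the original 0.08, with a steady 6 N push. Continue.

Emit:
move_arm --deltas '[[[0, 0, 0], [-0.005, -0.04, 0], 1], [[0, 0, 0], [-0.009, -0.08, 0], 1], [[0, 0, 0], [-0.014, -0.12, 0], 1], [[0, 0, 0], [-0.018, -0.16, 0], 1], [[0, 0, 0], [-0.023, -0.2, 0], 1], [[0, 0, 0], [-0.023, -0.2, 0], 1], [[0, 0, 0], [-0.023, -0.2, 0], 1]]'

```text
time: 13.1
tool_pos: [0.5824, 0.0101, -0.0189]
tcp_rot: [-2.361, -2.071, -0.003]
wrist_force: [1.0, 6.4, 2.4]
width: 0.413
```

```bash
python3 lv.py 8
```

```text
scene top slope along 0.0133 2028 front lean -0.0322 632
side top slope along 0.014 1487 front lean -0.0152 466
13.2 tool st -0.085603501615341 -0.00031986893063292235 -0.01894988565176571 force u,v,z -5.7710782499505235 -0.3945423377545686 2.2398273869352283 0.4113661296325894
```

Emit:
move_arm --deltas '[[[0, 0, 0], [-0.003, -0.03, 0], 1], [[0, 0, 0], [-0.003, -0.03, 0], 1], [[0, 0, 0], [-0.003, -0.03, 0], -1], [[0, 0, 0], [-0.003, -0.03, 0], -1], [[0, 0, 0], [-0.003, -0.03, 0], -1], [[0, 0, 0], [-0.003, -0.03, 0], -1], [[0, 0, 0], [-0.003, -0.03, 0], -1], [[0, 0, 0], [-0.003, -0.03, 0], -1], [[0, 0, 0], [0.02, 0.17, 0], -1], [[0, 0, 0], [0.048, 0.42, 0], -1], [[0, 0, 0], [0.048, 0.42, 0], -1]]'

```text
time: 14.58
tool_pos: [0.5872, 0.0529, -0.0189]
tcp_rot: [-2.359, -2.075, -0.001]
wrist_force: [0.2, -0.6, 0.5]
width: 0.995
```

Emit:
move_arm --deltas '[[[0, 0, 0], [0, 0, 0.01], 0], [[0, 0, 0], [0, 0, 0.01], 1], [[0, 0, 0], [0, 0, 0.01], 1], [[0, 0, 0], [0, 0, 0.01], 1], [[0, 0, 0], [0, 0, 0.01], 1], [[0, 0, 0], [0, 0, 0.01], 1], [[0, 0, 0], [0, 0, 0.01], 1], [[0, 0, 0], [0, 0, 0.01], 1]]'

```text
time: 15.58
tool_pos: [0.5869, 0.0506, -0.018]
tcp_rot: [-2.361, -2.072, 0.0]
wrist_force: [-0.0, -0.4, 0.6]
width: 0.0
```

```bash
python3 lv.py 9; python3 wl.py 9|head -2
python3 - <<'E'
import cv2,numpy as np
a=cv2.imread('pics/scene9.png')[200:300,270:430];b=cv2.imread('pics/side9.png')[210:330,260:420]
cv2.imwrite('pics/c7.png',np.vstack([cv2.resize(a,(480,300),interpolation=3),cv2.resize(b,(400,300),interpolation=3)[:, :400].repeat(1,0) if 0 else cv2.resize(b,(480,300))]))
E
```

```text
scene top slope along 0.0098 2307 front lean -0.0522 986
side top slope along 0.0098 1427 front lean -0.0038 584
15.675 tool st -0.12640157780613182 -0.0004051765751459206 -0.018019597406445265 force u,v,z 0.3576159842427823 -0.44718101421116224 -0.4638893914400141 0.003782156618236051
scene 363 C [582.3 -35.5] L,W 129.2 42.6 dir -90.62 tip [ 581.6 -100.2] z [0.0048 0.0395]
side 6 C [563.  -30.5] L,W 97.4 1.1 dir -99.71 tip [554.8 -78.5] z [0.0085 0.0383]
```

View pics/c7.png

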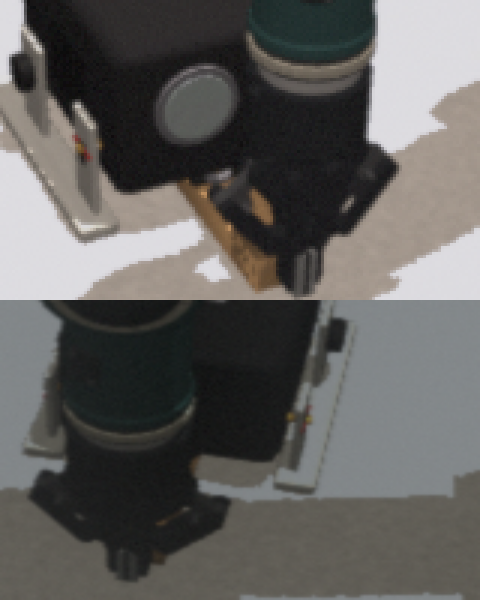

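The wedge stayed, the pin is close to the mark, and the shut fingers are behind the end face. Approach and push in small steps.

Emit:
move_arm --deltas '[[[0, 0, 0], [-0.006, -0.05, 0], 1], [[0, 0, 0], [-0.011, -0.1, 0], 1], [[0, 0, 0], [-0.012, -0.11, 0], 1], [[0, 0, 0], [-0.012, -0.11, 0], 1]]'

```text
time: 16.27
tool_pos: [0.5857, 0.0394, -0.018]
tcp_rot: [-2.362, -2.071, 0.0]
wrist_force: [-0.3, -0.1, 0.3]
width: -0.0
```

Emit:
move_arm --deltas '[[[0, 0, 0], [-0.001, -0.01, 0], 1], [[0, 0, 0], [-0.002, -0.02, 0], 1], [[0, 0, 0], [-0.002, -0.02, 0], 1]]'

```text
time: 16.65
tool_pos: [0.5855, 0.0376, -0.018]
tcp_rot: [2.361, 2.072, -0.0]
wrist_force: [-0.2, -0.8, 0.2]
width: 0.002
```

Emit:
move_arm --deltas '[[[0, 0, 0], [-0.001, -0.01, 0], 1], [[0, 0, 0], [-0.002, -0.02, 0], 1], [[0, 0, 0], [-0.002, -0.02, 0], 1]]'

```text
time: 17.02
tool_pos: [0.5855, 0.0369, -0.018]
tcp_rot: [-2.361, -2.071, -0.002]
wrist_force: [0.4, 6.1, -1.1]
width: -0.001
```

Emit:
move_arm --deltas '[[[0, 0, 0], [-0.001, -0.01, 0], 1], [[0, 0, 0], [-0.001, -0.01, 0], 1], [[0, 0, 0], [-0.001, -0.01, 0], 1]]'

```text
time: 17.4
tool_pos: [0.5855, 0.0361, -0.018]
tcp_rot: [-2.361, -2.071, -0.003]
wrist_force: [1.0, 6.3, -0.7]
width: -0.002
```

Emit:
move_arm --deltas '[[[0, 0, 0], [-0.001, -0.01, 0], 1], [[0, 0, 0], [-0.001, -0.01, 0], 1], [[0, 0, 0], [-0.001, -0.01, 0], 1]]'

```text
time: 17.77
tool_pos: [0.5854, 0.0351, -0.018]
tcp_rot: [-2.361, -2.071, -0.003]
wrist_force: [2.5, 5.8, -1.4]
width: -0.002
```

Emit:
move_arm --deltas '[[[0, 0, 0], [-0.001, -0.01, 0], 1], [[0, 0, 0], [-0.001, -0.01, 0], 1], [[0, 0, 0], [-0.001, -0.01, 0], 1]]'

```text
time: 18.15
tool_pos: [0.5853, 0.0341, -0.018]
tcp_rot: [-2.361, -2.071, -0.003]
wrist_force: [1.1, 5.7, -0.7]
width: -0.005
```

Emit:
move_arm --deltas '[[[0, 0, 0], [-0.001, -0.01, 0], 1], [[0, 0, 0], [-0.001, -0.01, 0], 1], [[0, 0, 0], [-0.001, -0.01, 0], 1]]'

```text
time: 18.52
tool_pos: [0.5852, 0.0331, -0.018]
tcp_rot: [-2.361, -2.071, -0.003]
wrist_force: [0.9, 7.2, -1.2]
width: 0.005
```

```bash
python3 lv.py 10
python3 - <<'E'
from h import *
f=[]
for i in range(4):
    read_camera('wrist');f.append(status.read_state()['wrist_force'])
print(np.mean(f,0),np.std(f,0))
E
```

```text
scene top slope along 0.0017 2168 front lean -0.0524 870
side top slope along 0.0022 1498 front lean -0.0011 550
18.625 tool st -0.10881885434507756 -8.44076591707682e-05 -0.0179619141259241 force u,v,z -7.26611631349976 0.6493960659665816 -1.5619453094430162 0.0013019738812476123
[ 0.88468979  6.09292907 -0.77478667] [0.43590256 0.32503446 0.26005976]
```

Emit:
move_arm --deltas '[[[0, 0, 0], [-0.001, -0.007, -0.001], 1], [[0, 0, 0], [-0.001, -0.007, -0.001], 1], [[0, 0, 0], [-0.001, -0.007, -0.001], 1]]'

```text
time: 19.2
tool_pos: [0.5853, 0.0331, -0.018]
tcp_rot: [-2.361, -2.07, -0.004]
wrist_force: [2.1, 8.5, -0.3]
width: -0.002
```

Emit:
move_arm --deltas '[[[0, 0, 0], [0, -0.005, -0.001], 1], [[0, 0, 0], [0, -0.005, -0.001], 1], [[0, 0, 0], [0, -0.005, -0.001], 1]]'

```text
time: 19.58
tool_pos: [0.5853, 0.033, -0.018]
tcp_rot: [-2.361, -2.07, -0.005]
wrist_force: [0.4, 9.6, 0.7]
width: 0.004
```

```bash
cat > f.py <<'E'
from h import *
f=[]
for i in range(5):
    read_camera('wrist');f.append(status.read_state()['wrist_force'])
print(np.mean(f,0).round(2),np.std(f,0).round(2),status.read_state()['tool_pos'])
E
python3 f.py
```

```text
[ 0.65  9.95 -0.01] [0.48 0.43 0.14] [ 0.58528778  0.03302845 -0.01795621]
```

Emit:
move_arm --deltas '[[[0, 0, 0], [0, -0.003, 0], 1], [[0, 0, 0], [0, -0.003, 0], 1], [[0, 0, 0], [0, -0.003, 0], 1]]'

```text
time: 20.2
tool_pos: [0.5853, 0.033, -0.018]
tcp_rot: [-2.361, -2.069, -0.005]
wrist_force: [-0.2, 11.7, 0.6]
width: 0.002
```

```bash
python3 f.py
```

```text
[ 0.96 10.97 -0.45] [0.28 0.18 0.28] [ 0.58530147  0.03297408 -0.01796995]
```

The push averages 11.0 N with almost no vertical drag (-0.5 N), and the wedge no longer advances. Back straight off, then up.

Emit:
move_arm --deltas '[[[0, 0, 0], [0.002, 0.02, 0], 1], [[0, 0, 0], [0.011, 0.1, 0], 1], [[0, 0, 0], [0.045, 0.4, 0], 1], [[0, 0, 0], [0.1, 0.9, 0], 1], [[0, 0, 0], [0.1, 0.9, 0.3], 1], [[0, 0, 0], [0.1, 0.9, 0.8], 1], [[0, 0, 0], [-0.5, 0.9, 1], 1], [[0, 0, 0], [-1, 0.9, 1], 1], [[0, 0, 0], [-1, 0.9, 1], 1]]'

```text
time: 21.58
tool_pos: [0.4799, 0.1196, 0.0806]
tcp_rot: [-2.359, -2.072, 0.006]
wrist_force: [0.8, -0.4, -0.8]
width: -0.002
```

```bash
python3 lv.py 11; python3 wl.py 11
python3 - <<'E'
import cv2,numpy as np
a=cv2.imread('pics/scene11.png')[200:320,270:400];b=cv2.imread('pics/scene11.png')[235:265,285:315]
cv2.imwrite('pics/c8.png',np.hstack([cv2.resize(a,(433,400),interpolation=3),cv2.resize(b,(360,400),interpolation=3)]))
E
```

```text
scene top slope along 0.0023 2479 front lean -0.0298 1530
side top slope along 0.0034 2637 front lean -0.0288 1323
21.675 tool st -0.18382446498363358 -0.10975152718805449 0.08199228281251605 force u,v,z -0.30876939123755914 0.054566828641218784 0.4581525394315483 0.004117897161705562
scene 816 C [585.  -36.2] L,W 122.9 50.4 dir -97.61 tip [576.8 -97.1] z [0.0046 0.0409]
side 532 C [579.4 -22.8] L,W 96.3 35.2 dir -96.98 tip [573.6 -70.6] z [0.0146 0.0415]
21.775 [0.48622877 0.12019542 0.08228863] [ 0.69761227 -0.06631087 -0.66301906] 0.0015158661542312266
tool stand x,y -184.1178949829747 -108.31019923395363 axis u [-0.11320321 -0.99357186]
```

View pics/c8.png

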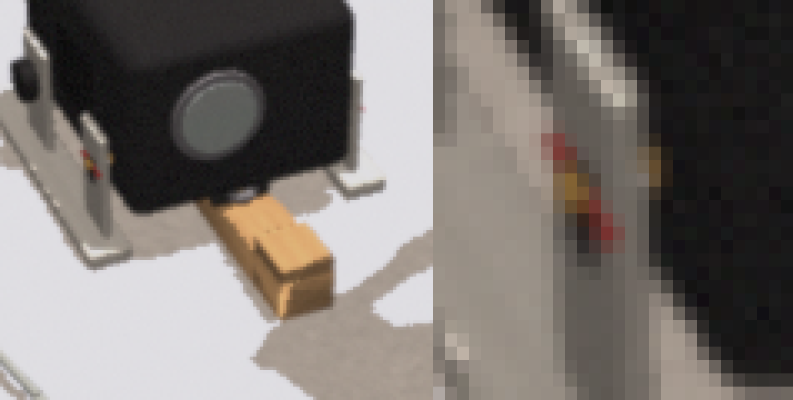

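The brass pin now sits in line with the red mark, with the slot dark and empty below it. The wedge lies straight under the foot and the arm is clear. Handing in.

```bash
python3 -c "
from workcell import order;print(order.finish_job())"
```

```text
the job is handed in; nothing more can be done
None
```

The wedge is in place under the nose foot, the projector is up with its pin at the red mark, and the job is handed in after about 22 s of the 72 s allowed. I gripped the wedge by its heel, slid it in flat until the projector was nearly level, and let go. I then finished with shut fingers on the end face.

**Last checks:**
- **Level:** the top slope fell from about 0.09 (0.08 expected) to about 0.002–0.003, level within the measuring noise. The pin is in line with the mark in the last picture.
- **Fit:** the last push averaged 11.0 N, with about 0.5 N of vertical drag and no further advance. By the 0.8–1.25 rule that leaves about 9–14 N on the wedge. I worked this load out from the push and did not measure it after letting go.
- **Foot position:** the foot bears roughly 69 mm from the tip, as estimated from the arm's position (60–76 mm expected).
- **Other things:** the arm touched nothing but the wedge and the table as far as I saw. I did not measure the bystanders again at the end.

**What disagreed:** the real fingertips sit about 30 mm short of the reported TCP. My first grasp therefore closed on air just above the heel without moving the wedge. I found this in the pictures and allowed for it afterwards, which is why some reported heights are below the table.

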